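# Crank the inspection camera up to its height marker

## Robot

A 6-joint arm with a two-finger parallel gripper is mounted at the origin on the work surface. World frame = base frame: x ahead of the robot, y to its left, z up, the work surface at z = 0. Lengths are in m, angles in degrees, forces in N, time in s.
With the tool pointing down it reaches from about 0.325 to 0.75 m from the base axis. Payload 7.6 kg.
Tool frame: the origin (TCP) lies midway between the tips of the shut fingers; the grasp point (between the pads) lies 19 mm behind it; z points along the fingers, y is the line along which they close (so a half turn about z gives the same grasp; the last joint's range is limited). The gripper opens to 85 mm and grips with 20 to 120 N. Pads are 22 mm wide; open, the fingers measure 114 mm over their backs; the gripper's body (76 mm by 85 mm) begins 54 mm behind the grasp point. The pads swing forward as they close: fully open they stand 13 mm farther back than shut.
Start: joints at [-76.278, 2.991, 80.254, -0, 96.75, -4.028], TCP at [0.16, -0.5, 0.231] pointing down, gripper open.
Joint ranges: [-166.34, 166.34], [-52.06, 124.39], [6.96, 135.62], [-60.46, 240.46], [14.63, 156.25], [-167.68, 167.68]. Speed limits (degrees/s): [147.25, 147.25, 172.46, 180, 180, 180].

## Interface

Orientations are given as a 3x3 rotation matrix whose columns are the frame's x, y, z axes.
In Python, from workcell import ctrl gives the robot as it stands.
- The arm moves only by the tool servo_tool, never from a script. Its argument "rows" is a list of rows, each an object of numbers: "gripper": the finger opening in cm, from 0 to 8.54; "x", "y", "z": the shift along the tool's x, y, z in cm; "twist": the turn about the tool's z in rad. A call has 1 to 12 rows; each row is the pose to reach, as a shift and turn from the pose commanded when the call began, along the tool's axes at that moment; what a row does not reach only later rows make up. A row lasts 1/8 s, in which the tool goes at most 62.5 mm and 10.7 degrees, less where a joint would pass 70% of its speed; a pose out of reach is approached as far as the arm can. A call with a gripper value outside its range is refused whole. The fingers move at their own pace and stop on an object; "newtons" is the grip in N (left out, the last holds). Time passes only in rows, so rows that repeat a pose let the fingers close. It gives the time, the measured TCP pose, the force, the opening and the grip force at its end, in the units of the state.
- ctrl.sense(): the state, without advancing time (a new reading comes with each control period).
- ctrl.read_camera(name): name is "scene" or "top" or "wrist"; returns the picture (420x560x3 uint8, red, green, blue); there is no depth.
- ctrl.camera_model(name): a dict with "camera_matrix" (3x3 intrinsics, pixels), "rvec" (rotation vector, rad) and "tvec" (3), from world to camera coordinates, as OpenCV has them; the wrist camera has in their place "mount" (4x4, takes a point from camera to tool coordinates, whose origin is the TCP and whose axes are the flange's). Camera axes: x right, y down, z forward; pixel columns grow to the right and rows downward; lengths in m; the calibration is good to about 2 mm. A picture is of the moment at which its call begins: read the wrist's pose just before it. camera_model takes no time and is no camera call.
- ctrl.sign_off(): hands the job in; it is judged then, once.
The state is a dict: "time": time; "q": joint angles; "qd": joint speeds; "tau": joint torques, N m; "tcp_pos": TCP position; "ee_rot": TCP orientation; "ft_force": force on the tool from outside, world axes, zero at the start; "torque": the same for the moment, N m; "gripper_width": finger opening in m; "grasp_force": force on a finger pad.
Only numpy, scipy, OpenCV 4.12 (cv2) and the standard library are available. Lean on these libraries where they do the work, as an engineer would, in place of code of your own. Each camera call takes 0.05 s, during which the arm holds its last target. There are 200 camera calls.

## Task

Set the inspection camera to the height marked for the next batch: fit the loose crank onto the square spindle end on top of the camera lift, and wind it clockwise, seen from above, until the red pointer on the camera carriage is level with the yellow marker tab beside it. Then take the crank off, put it down gently (do not drop it) flat on the blue mat with its knob upward, and leave the brass part under the lens and the other things on the bench where they are.

Things in the scene. Friction and masses are not known exactly. Their poses are not given: they have to be found in the camera images.
- crank: Loose aluminium crank, 0.3 kg. Origin: centre of hub underside; x from hub to knob, z up. Hub: block 34 x 34 mm (sides along x, y), 28 tall, square through hole 16 wide along x, y, lower mouth bevelled. Arm: bar 18 wide, 12 thick, flush with the underside, boss of radius 12 under the knob. Grip the hub across y. Starts flat on the mat, any yaw; balanced over the hub: sits level on the seat.
- knob (a point): Middle of the crank's red grip knob: an upright cylinder 23 mm in diameter and 48 mm tall that spins freely on the crank; its axis is 65 mm from the hub's axis; its middle is 38 mm above the hub's underside, its foot 14 mm and its top 62 mm above it.
- spindle_seat (a point): Top of the spindle's round collar (radius 20 mm), on its axis, where the hub's underside comes to rest; 235 mm above the bench. From it rises the square end: 14 mm wide for 16 mm, then a nose 6 tall tapering to 8. x, y along its flats, z up; turns with the spindle. The collar stands 8 mm above the lift's top bridge: the crank arm passes over it.
- spindle (a joint): Angle of the spindle (rad), growing clockwise seen from above, no end stop within the working range. One clockwise turn (2 pi) raises the camera carriage 10 mm. Turning takes about 0.06 N m (1 N at the knob); the screw holds its place when let go and cannot be moved by pushing the carriage.
- camera_slide (a joint): Height of the camera carriage (m) along its guide rods, upward from a fixed zero. It follows the spindle; travel to 0.07.
- lift: Camera lift, fixed, yaw within 0.25: base 110 x 150 mm (x by y), guide rods at y = +-45, lead screw between, top bridge 130 x 56 mm. Origin: underside of base below the spindle. On its +x face a white scale bar with the yellow marker. The blue camera with white ring light is on its +y side, 135 mm from the spindle, below 0.19 m; under it a white stage, 12 mm high, out to y = 190.
- pointer (a point): Tip of the red pointer (3 mm thick) on the +x side of the camera carriage; rises with it. At the start it is 14 to 30 mm below the marker's tab.
- marker: Yellow height marker clamped on the scale bar, fixed; origin: the tip, at middle height, of its 6 mm tall tab, which points at the red pointer's path (2 mm from the pointer's tip when level).
- mat: Blue square mat, 220 x 220 x 4 mm, fixed on the bench; origin: centre of its underside.
- workpiece: Brass flanged part, 36 mm across, 15 mm tall, loose on the stage under the lens; origin: centre of its underside. Leave alone.
- bottle: White bottle with a red cap, 58 mm across, 115 mm tall, standing; origin: centre of its underside. Leave alone.
- bin: Grey bin of brass parts, 100 x 140 x 32 mm; origin: centre of its underside. Leave alone.
- loupe: Steel loupe, 40 mm across, 42 mm tall; origin: centre of its underside. Leave alone.
There are look-alikes about, which are no part of the job. Several things have the shape of the crank; the one meant has the colours described above.

How it is judged (in metres and radians):
On the way, in this order (a step that is already met when the one before it is completed fails the run):
1. the crank is seated on the square end, hub down on the collar (horizontal distance between crank and spindle_seat below 0.003 m and z of crank in the frame of spindle_seat between -0.003 and 0.005 m and angle between the z axis of crank and the z axis of spindle_seat, either way round below 0.12 rad), for 0.2 s.
2. wound with the seated crank, the red pointer is level with the yellow tab (all of step 1 and z of pointer in the frame of marker between -0.004 and 0.004 m), for 0.2 s.
At the end, for the whole second after the job is handed in: The red pointer is within 4 mm of the height of the yellow tab's middle; the crank lies still and flat on the blue mat, knob up, its hub's centre over the mat; the brass part is within 6 mm and the bottle, bin and loupe within 20 mm of where they stood (z of pointer in the frame of marker between -0.004 and 0.004 m and x of crank in the frame of mat between -0.11 and 0.11 m and y of crank in the frame of mat between -0.11 and 0.11 m and z of crank in the frame of mat between 0.002 and 0.008 m and angle between crank's own z axis and vertical below 0.1 rad and linear speed of crank below 0.02 m/s and distance of workpiece from where it was at the start of the episode below 0.006 m and distance of each of bottle, bin, loupe from where it was at the start of the episode below 0.02 m); the robot touches nothing.
It fails at once if the crank is dropped (falls faster than 0.8 m/s, from over about 33 mm, with no finger on it) (linear speed of crank above 0.8 m/s and contact force between the fingers and crank below 0.01 N).
It fails at once if the brass part under the lens is moved over 6 mm (distance of workpiece from where it was at the start of the episode above 0.006 m).
It fails at once if the white bottle is moved over 20 mm (distance of bottle from where it was at the start of the episode above 0.02 m).
It fails at once if the parts bin is moved over 20 mm (distance of bin from where it was at the start of the episode above 0.02 m).
It fails at once if the loupe is moved over 20 mm (distance of loupe from where it was at the start of the episode above 0.02 m).
It also fails if it takes over 72 s, if anything falls off the work surface, if the arm or the gripper's body presses on something with over 40 N, if the wrist force passes 120 N, or if a joint passes its speed limit or range.

## Working session

There is one attempt and no reset: what is moved stays moved. The work goes in short steps, Python scripts to look and compute and a tool call to move; the robot and the scene stay as the last step left them, time stands still between calls to the robot, and variables do not carry over. Pictures are saved under pics/ and viewed, at most 10 in all, crops included, and the job is handed in when it is done.

Besides the shell and the picture viewer there is one more tool, called after ">>>" as name([rows], argument=value, ...), one row to a line, values as JSON. servo_tool: Moves the arm, as the interface text tells. Its arguments: {"type":"object","properties":{"rows":{"type":"array"},"newtons":{"type":"number"}},"required":["rows"]}

```bash
mkdir -p pics; ls; cat > h.py <<'E'
import numpy as np, cv2
from workcell import ctrl
def save(n,f,box=None,s=1):
    im=ctrl.read_camera(n); cv2.imwrite(f'pics/{f}_raw.png',im[:,:,::-1])
    if box: im=im[box[1]:box[3],box[0]:box[2]]
    cv2.imwrite(f'pics/{f}.png',cv2.resize(im,None,fx=s,fy=s,interpolation=cv2.INTER_CUBIC)[:,:,::-1])
def model(n,st=None):
    m=ctrl.camera_model(n);K=np.array(m['camera_matrix'])
    if 'mount' in m:
        M=np.array(m['mount']);st=st or ctrl.sense();T=np.eye(4);T[:3,:3]=st['ee_rot'];T[:3,3]=st['tcp_pos']
        W=T@M;R=W[:3,:3].T;return K,R,-R@W[:3,3]
    return K,cv2.Rodrigues(np.array(m['rvec'],float))[0],np.array(m['tvec'],float).ravel()
def px2w(n,uv,z,st=None):
    K,R,t=model(n,st);uv=np.atleast_2d(uv).astype(float)
    d=(R.T@np.linalg.inv(K)@np.c_[uv,np.ones(len(uv))].T).T;c=-R.T@t
    return c+d*((z-c[2])/d[:,2])[:,None]
def w2px(n,P,st=None):
    K,R,t=model(n,st);p=(K@(R@np.atleast_2d(P).T+t[:,None])).T;return p[:,:2]/p[:,2:]
E
python3 - <<'E'
from h import *
save('scene','s0');save('top','t0')
for n in('scene','top'):
    K,R,t=model(n);print(n,K[0,0],-R.T@t,R[2])
print(ctrl.camera_model('wrist')['mount'])
a=cv2.imread('pics/s0.png');b=cv2.imread('pics/t0.png')
E
```

```text
pics
scene 462.8093807453265 [ 1.43128454 -0.30451746  0.82114998] [-0.74851859  0.33808166 -0.57045658]
top 471.1586390815738 [0.40202262 0.10217518 1.43011625] [ 0.1076004  -0.01519075 -0.99407816]
[[ 1.79882214e-04 -9.62892682e-01 -2.69884513e-01  6.86143011e-02]
 [ 9.99999964e-01  1.19296559e-04  2.40889789e-04  9.27686242e-04]
 [-1.99754721e-04 -2.69884546e-01  9.62892669e-01 -1.42608350e-01]
 [ 0.00000000e+00  0.00000000e+00  0.00000000e+00  1.00000000e+00]]
```

View pics/s0.png

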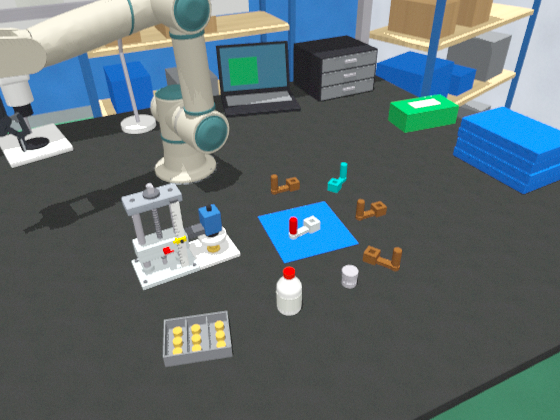

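View pics/t0.png

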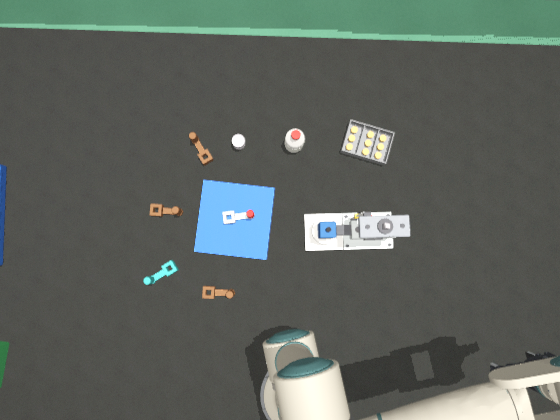

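The scene picture shows the aluminium crank on the mat (hub ~(313,224), red knob ~(293,228)) and the lift at (165,230). The top picture has the hub at (229,217), the knob at (250,214) and the spindle near (387,226). Next I'll enlarge the mat, the spindle and the pointer.

```bash
python3 - <<'E'
from h import *
t=cv2.imread('pics/t0_raw.png');s=cv2.imread('pics/s0_raw.png')
f=lambda im,x,y,w,h,k:cv2.resize(im[y:y+h,x:x+w],None,fx=k,fy=k,interpolation=cv2.INTER_CUBIC)
A=f(t,215,195,50,37,8);B=f(t,350,203,50,37,8);C=f(s,130,180,50,37,8);D=f(s,150,225,50,37,8)
cv2.imwrite('pics/c1.png',np.vstack([np.hstack([A,B]),np.hstack([C,D])]))
h=px2w('top',[229,217],.03)[0];k=px2w('top',[250,214],.066)[0];c=px2w('top',[387,226],.257)[0]
print(h,k,np.hypot(*(k-h)[:2]),c)
print(px2w('top',[[203,181],[274,188],[267,259],[195,252]],.004))
E
```

```text
[0.51144278 0.22441119 0.03      ] [0.51890974 0.16073644 0.066     ] 0.06411106346876976 [ 0.48119332 -0.19082138  0.257     ]
[[0.62158974 0.30975053 0.004     ]
 [0.60579393 0.09256793 0.004     ]
 [0.38984568 0.10824174 0.004     ]
 [0.40554787 0.32486295 0.004     ]]
```

View pics/c1.png

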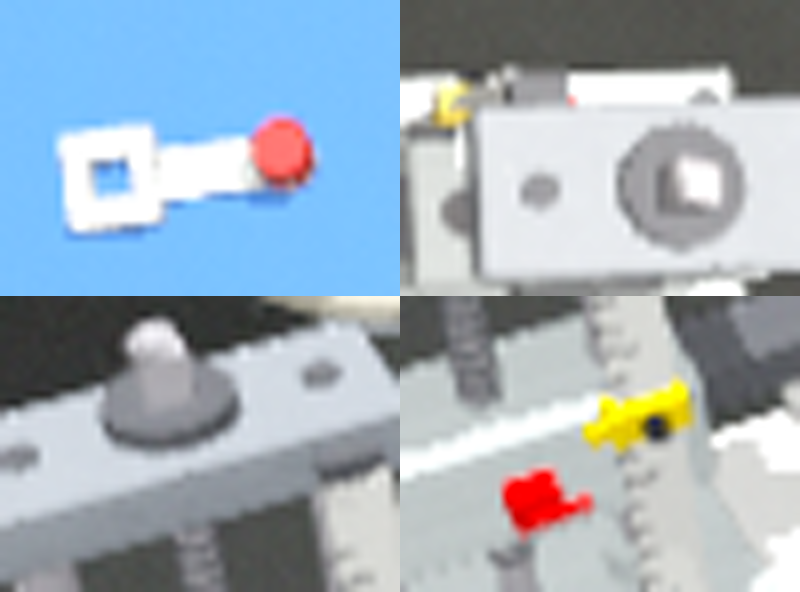

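The hub-to-knob distance measures 64 mm against 65 mm given, and the mat sides about 217 mm against 220 mm. The pointer tip is at scene (173.8,250.9) and the tab tip at (173.5,242.8). Next I'll move above the spindle for a wrist look.

```bash
cat >> h.py <<'E'
def plan(P,yaw=None):
    """shift (cm, tool axes) and twist (rad) from present pose to TCP P with tool x at world yaw (deg)"""
    s=ctrl.sense();R=np.array(s['ee_rot']);d=R.T@(np.array(P)-s['tcp_pos'])*100
    y0=np.degrees(np.arctan2(R[1,0],R[0,0]));print('yaw',round(y0,1),'q6',round(s['q'][5],1),'q1',round(s['q'][0],1),'shift',d.round(2),'rows',round(np.linalg.norm(d)/6.25,1))
    if yaw is not None:
        dy=(yaw-y0+180)%360-180;print('twist',round(-np.radians(dy),3))
E
python3 - <<'E'
from h import *
print(np.array(ctrl.sense()['ee_rot']).round(3), ctrl.sense()['time'])
a=px2w('top',[385.1,226.1],.235)[0];b=px2w('top',[387.5,225.9],.257)[0];print(a,b)
plan([a[0],a[1],.36],0)
plan([a[0],a[1],.36],-90)
E
```

```text
[[ 0.952  0.305 -0.   ]
 [ 0.305 -0.952  0.001]
 [ 0.    -0.001 -1.   ]] 0.1
[ 0.48230044 -0.19145267  0.235     ] [ 0.48147549 -0.19207801  0.257     ]
yaw 17.7 q6 -4.0 q1 -76.3 shift [ 40.09 -19.55 -12.91] rows 7.4
twist 0.31
yaw 17.7 q6 -4.0 q1 -76.3 shift [ 40.09 -19.55 -12.91] rows 7.4
twist 1.881
```

>>> servo_tool([
  {"x": 5, "y": -2.4, "z": -3, "twist": -0.15},
  {"x": 10, "y": -4.9, "z": -6, "twist": -0.3},
  {"x": 15, "y": -7.3, "z": -9, "twist": -0.45},
  {"x": 20, "y": -9.8, "z": -12, "twist": -0.6},
  {"x": 25, "y": -12.2, "z": -13, "twist": -0.75},
  {"x": 30, "y": -14.6, "z": -13, "twist": -0.9},
  {"x": 35, "y": -17.1, "z": -13, "twist": -1.05},
  {"x": 40, "y": -19.5, "z": -13, "twist": -1.2},
  {"x": 40, "y": -19.5, "z": -13, "twist": -1.3},
  {"x": 40, "y": -19.5, "z": -13, "twist": -1.3},
  {"x": 40, "y": -19.5, "z": -13, "twist": -1.3},
])

```text
invalid input at $.rows[0]: expected keys gripper, x, y, z, twist
```

```bash
python3 - <<'E'
from h import *
import json
st=ctrl.sense();save('wrist','w1')
json.dump({k:np.array(st[k]).tolist() for k in('tcp_pos','ee_rot')},open('w1.json','w'))
print(st['tcp_pos'],st['q'],w2px('wrist',[.482,-.1915,.235],st),model('wrist',st)[0][0,0])
E
```

```text
[ 0.16001305 -0.49973447  0.23055432] [-7.62784312e+01  3.02358761e+00  8.03074899e+01  1.50536308e-03
  9.67501529e+01 -4.02723474e+00] [[-1068.65354077 -2236.16382162]] 299.4889841569761
```

View pics/w1.png

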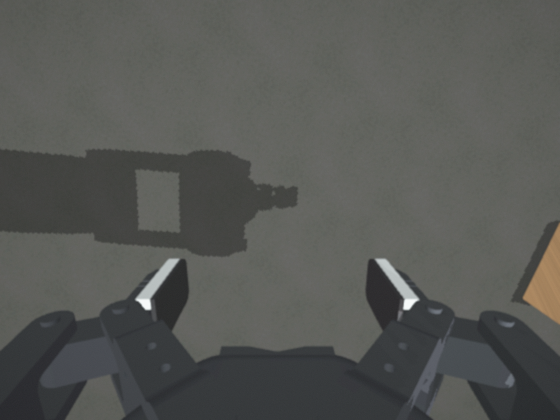

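The move was refused because every row needs all five keys, so the wrist view shows only the bench. I'll repeat it with full rows.

>>> servo_tool([
  {"gripper": 8.5, "x": 5, "y": -2.4, "z": -3, "twist": -0.15},
  {"gripper": 8.5, "x": 10, "y": -4.9, "z": -6, "twist": -0.3},
  {"gripper": 8.5, "x": 15, "y": -7.3, "z": -9, "twist": -0.45},
  {"gripper": 8.5, "x": 20, "y": -9.8, "z": -12, "twist": -0.6},
  {"gripper": 8.5, "x": 25, "y": -12.2, "z": -13, "twist": -0.75},
  {"gripper": 8.5, "x": 30, "y": -14.6, "z": -13, "twist": -0.9},
  {"gripper": 8.5, "x": 35, "y": -17.1, "z": -13, "twist": -1.05},
  {"gripper": 8.5, "x": 40, "y": -19.5, "z": -13, "twist": -1.2},
  {"gripper": 8.5, "x": 40, "y": -19.5, "z": -13, "twist": -1.3},
  {"gripper": 8.5, "x": 40, "y": -19.5, "z": -13, "twist": -1.3},
  {"gripper": 8.5, "x": 40, "y": -19.5, "z": -13, "twist": -1.3},
])

```text
time: 1.52
tcp_pos: [0.4813, -0.1928, 0.3613]
ee_rot: [[-0.036, 0.999, -0.0], [0.999, 0.036, -0.0], [-0.0, -0.0, -1.0]]
ft_force: [-0.6, 0.8, 0.3]
gripper_width: 0.0848
grasp_force: 0.0
```

```bash
python3 - <<'E'
from h import *
import json
st=ctrl.sense();save('wrist','w2')
json.dump({k:np.array(st[k]).tolist() for k in('tcp_pos','ee_rot')},open('w2.json','w'))
p=w2px('wrist',[.482,-.1915,.235],st)[0];print(p)
im=cv2.imread('pics/w2_raw.png');u,v=int(p[0])-60,int(p[1])-45
print(u,v);cv2.imwrite('pics/w2c.png',cv2.resize(im[v:v+90,u:u+120],None,fx=6,fy=6,interpolation=cv2.INTER_CUBIC))
E
```

```text
[277.04306739 201.66382143]
217 156
```

View pics/w2c.png

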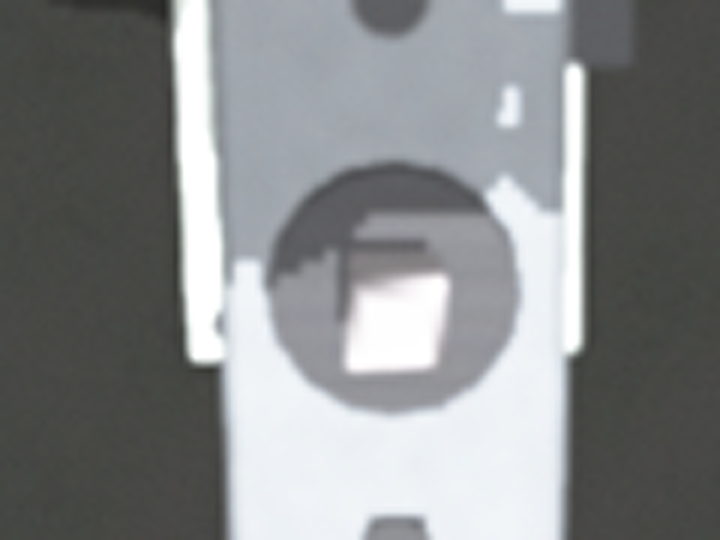

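The collar centre is at wrist pixel ≈ (282,203.5) and the square end is nearly aligned with the image axes. I'll enlarge it with stretched contrast to get its yaw.

```bash
python3 - <<'E'
from h import *
import json
st=json.load(open('w2.json'))
c=px2w('wrist',[[282.0,203.5]],.235,st)[0];print(c)
im=cv2.imread('pics/w2_raw.png')[192:222,264:304].astype(float)
A=np.clip((im-im.min())/(im.max()-im.min()),0,1)
B=np.clip((im-215)/40,0,1)
f=lambda a:cv2.resize((a*255).astype(np.uint8),None,fx=10,fy=10,interpolation=cv2.INTER_NEAREST)
cv2.imwrite('pics/w2d.png',np.hstack([f(A),f(B)]))
# projected outline for candidate yaws
for yaw in (-10,0,10):
    a=np.radians(yaw+np.array([45,135,225,315]))
    for w,z in((14,.251),(8,.257)):
        P=np.c_[c[0]+w/1414*np.cos(a),c[1]+w/1414*np.sin(a),a*0+z]
        print(yaw,w,((w2px('wrist',P,st)-[264,192])*10).round().astype(int).tolist())
E
```

```text
[ 0.48664997 -0.19308205  0.235     ]
-10 14 [[279, 100], [122, 67], [88, 219], [244, 251]]
-10 8 [[240, 143], [148, 124], [129, 213], [220, 231]]
0 14 [[267, 85], [106, 79], [100, 234], [259, 239]]
0 8 [[233, 135], [139, 131], [136, 221], [229, 225]]
10 14 [[252, 72], [93, 94], [115, 246], [273, 225]]
10 8 [[225, 127], [132, 140], [144, 229], [237, 216]]
```

View pics/w2d.png

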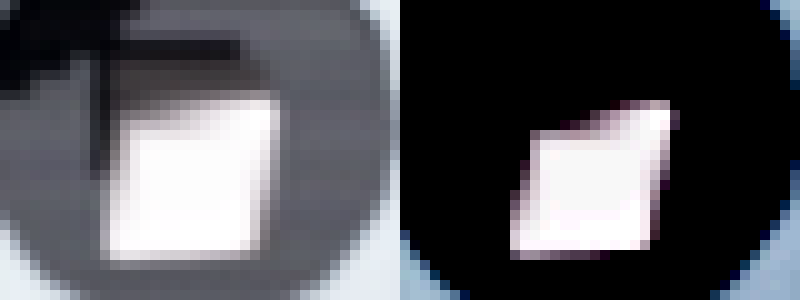

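Square end yaw ≈ 0° (±3°). The spindle sits at about (0.485,-0.193) by the wrist camera and (0.482,-0.192) by the top camera. Next I'll go to the crank for a wrist look.

```bash
python3 - <<'E'
from h import *
h=px2w('top',[228.75,217.1],.032)[0];k=px2w('top',[250.2,214.2],.066)[0];print(h,k,np.degrees(np.arctan2(*(k-h)[[1,0]])))
plan([h[0],h[1],.13],97)
E
```

```text
[0.51096982 0.22496732 0.032     ] [0.51834224 0.16013892 0.066     ] -83.5120725065912
yaw 92.1 q6 -28.0 q1 -25.9 shift [41.65  4.49 23.13] rows 7.7
twist -0.086
```

>>> servo_tool([
  {"gripper": 8.5, "x": 5.5, "y": 0.6, "z": 0, "twist": -0.03},
  {"gripper": 8.5, "x": 11, "y": 1.2, "z": 0, "twist": -0.06},
  {"gripper": 8.5, "x": 16.5, "y": 1.8, "z": 0, "twist": -0.08},
  {"gripper": 8.5, "x": 22, "y": 2.4, "z": 2, "twist": -0.08},
  {"gripper": 8.5, "x": 27, "y": 3, "z": 5, "twist": -0.08},
  {"gripper": 8.5, "x": 32, "y": 3.6, "z": 8, "twist": -0.08},
  {"gripper": 8.5, "x": 36.5, "y": 4.1, "z": 12, "twist": -0.08},
  {"gripper": 8.5, "x": 40, "y": 4.5, "z": 16, "twist": -0.08},
  {"gripper": 8.5, "x": 41.6, "y": 4.5, "z": 20, "twist": -0.08},
  {"gripper": 8.5, "x": 41.6, "y": 4.5, "z": 22, "twist": -0.08},
  {"gripper": 8.5, "x": 41.6, "y": 4.5, "z": 22, "twist": -0.08},
  {"gripper": 8.5, "x": 41.6, "y": 4.5, "z": 22, "twist": -0.08},
])

```text
time: 3.08
tcp_pos: [0.5111, 0.2247, 0.1428]
ee_rot: [[-0.117, 0.993, 0.002], [0.993, 0.117, 0.001], [0.0, 0.002, -1.0]]
ft_force: [-0.3, -0.4, 0.1]
gripper_width: 0.0848
grasp_force: 0.0
```

```bash
python3 - <<'E'
from h import *
import json
st=ctrl.sense();save('wrist','w3')
json.dump({k:np.array(st[k]).tolist() for k in('tcp_pos','ee_rot')},open('w3.json','w'))
p=w2px('wrist',[.511,.225,.03],st)[0];print(p,st['tcp_pos'])
im=cv2.imread('pics/w3_raw.png');u,v=max(0,int(p[0])-66),max(0,int(p[1])-70)
print(u,v);cv2.imwrite('pics/w3c.png',cv2.resize(im[v:v+150,u:u+133],None,fx=4,fy=4,interpolation=cv2.INTER_CUBIC))
E
```

```text
[275.93688671 206.41511754] [0.51107847 0.22471574 0.14280372]
209 136
```

View pics/w3c.png

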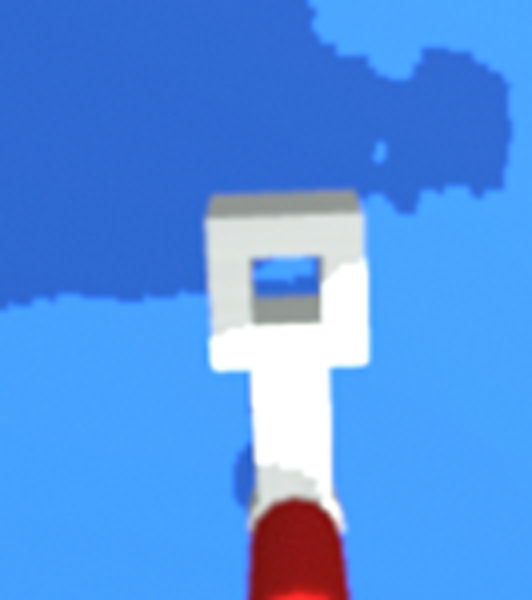

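The hub top's centre is at wrist pixel ≈ (280.4,208.4), turned about 2° ccw from the tool. Its side is 38.8 px, which matches 34 mm.

```bash
python3 - <<'E'
from h import *
import json
st=json.load(open('w3.json'))
c=px2w('wrist',[[280.4,208.4]],.032,st)[0];print(c)
P=px2w('wrist',np.array([[207,218],[362,212],[368,365],[212,370]])/4+[209,136],.032,st);print(np.linalg.norm(np.diff(P,axis=0),axis=1))
for P in((.511,.225),c): plan([P[0],P[1],.007],98.7)
E
```

```text
[0.51503454 0.22419282 0.032     ]
[0.03340725 0.03478772 0.03483343]
yaw 96.7 q6 13.2 q1 20.0 shift [ 1.000e-02 -6.000e-02  1.361e+01] rows 2.2
twist -0.034
yaw 96.7 q6 13.2 q1 20.0 shift [-0.11  0.33 13.61] rows 2.2
twist -0.034
```

>>> servo_tool([
  {"gripper": 8.5, "x": -0.05, "y": 0.15, "z": 5, "twist": -0.034},
  {"gripper": 8.5, "x": -0.05, "y": 0.15, "z": 10, "twist": -0.034},
  {"gripper": 8.5, "x": -0.05, "y": 0.15, "z": 12.5, "twist": -0.034},
  {"gripper": 8.5, "x": -0.05, "y": 0.15, "z": 13.5, "twist": -0.034},
  {"gripper": 6, "x": -0.05, "y": 0.15, "z": 13.5, "twist": -0.034},
  {"gripper": 3, "x": -0.05, "y": 0.15, "z": 13.5, "twist": -0.034},
  {"gripper": 3, "x": -0.05, "y": 0.15, "z": 13.5, "twist": -0.034},
  {"gripper": 3, "x": -0.05, "y": 0.15, "z": 13.5, "twist": -0.034},
  {"gripper": 3, "x": -0.05, "y": 0.15, "z": 13.5, "twist": -0.034},
  {"gripper": 3, "x": -0.05, "y": 0.15, "z": 13.5, "twist": -0.034},
], newtons=50)

```text
time: 4.38
tcp_pos: [0.5131, 0.2252, 0.0081]
ee_rot: [[-0.152, 0.988, 0.003], [0.988, 0.152, 0.001], [0.001, 0.003, -1.0]]
ft_force: [0.8, 0.5, 6.0]
gripper_width: 0.0329
grasp_force: 51.3
```

>>> servo_tool([
  {"gripper": 3, "x": 0, "y": 0, "z": -3, "twist": 0},
  {"gripper": 3, "x": 0, "y": 0, "z": -8, "twist": 0},
  {"gripper": 3, "x": 0, "y": 0, "z": -14, "twist": 0},
  {"gripper": 3, "x": 0, "y": 0, "z": -20, "twist": 0},
  {"gripper": 3, "x": 0, "y": 0, "z": -25, "twist": 0},
  {"gripper": 3, "x": 0, "y": 0, "z": -29, "twist": 0},
  {"gripper": 3, "x": 0, "y": 0, "z": -29, "twist": 0},
  {"gripper": 3, "x": 0, "y": 0, "z": -29, "twist": 0},
])

```text
time: 5.38
tcp_pos: [0.5115, 0.2246, 0.2942]
ee_rot: [[-0.152, 0.988, -0.003], [0.988, 0.152, -0.001], [-0.001, -0.003, -1.0]]
ft_force: [0.1, -0.1, -3.3]
gripper_width: 0.0329
grasp_force: 50.5
```

```bash
python3 - <<'E'
from h import *
import json
st=ctrl.sense();save('wrist','w4')
json.dump({k:np.array(st[k]).tolist() for k in('tcp_pos','ee_rot')},open('w4.json','w'))
print(st['tcp_pos'],st['gripper_width'])
R=np.array(st['ee_rot']);T=np.array(st['tcp_pos'])
P=[T+R@np.array([x,y,-.024]) for x,y in((.017,-.017),(.017,.017),(-.017,.017),(-.017,-.017),(0,0))]
p=w2px('wrist',P,st);print(p.round(1).tolist())
im=cv2.imread('pics/w4_raw.png');u,v=int(p[4,0])-90,int(p[4,1])-60
print(u,v);cv2.imwrite('pics/w4c.png',cv2.resize(im[v:v+130,u:u+180],None,fx=4,fy=4,interpolation=cv2.INTER_CUBIC))
E
```

```text
[0.51145415 0.22462729 0.29415609] 0.03290970328096699
[[236.0, 250.1], [315.7, 250.1], [313.1, 319.0], [238.7, 319.0], [275.9, 285.7]]
185 225
```

View pics/w4c.png

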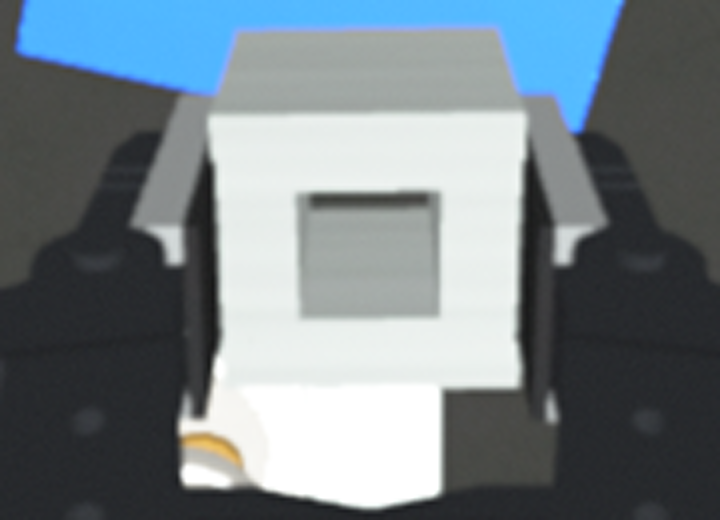

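Gripped hub: in the wrist camera the hub sits about 1.2 mm toward -x and 0.4 mm toward +y in tool axes, square to the fingers. I'll cross-check the spindle position with the other two cameras.

```bash
python3 - <<'E'
from h import *
import json
from scipy.optimize import least_squares
st=json.load(open('w2.json'))
print(px2w('scene',[151.2,193.1],.235), px2w('wrist',[281.6,204.2],.245,st))
f=lambda p:np.r_[w2px('scene',p)[0]-[151.2,193.1],w2px('top',p)[0]-[384.8,225.8],(w2px('wrist',p,st)[0]-[282,203.5])/3]
r=least_squares(f,[.48,-.19,.235]);print(r.x,r.fun.round(2))
# wrist scene check of TCP: pixel of gripped hub top in scene/top for current pose
T=np.array(ctrl.sense()['tcp_pos'])
print('pred hub top', w2px('scene',T+[0,0,.024]),w2px('top',T+[0,0,.024]))
a=ctrl.read_camera('scene');b=ctrl.read_camera('top')
p=w2px('scene',T+[0,0,-.0])[0].astype(int);q=w2px('top',T)[0].astype(int)
c=lambda im,p:cv2.resize(im[p[1]-37:p[1]+38,p[0]-30:p[0]+30],None,fx=6,fy=6,interpolation=cv2.INTER_CUBIC)
print(p-[30,37],q-[30,37])
cv2.imwrite('pics/both.png',np.hstack([c(a,p),c(b,q)])[:,:,::-1])
E
```

```text
[[ 0.49392039 -0.19391011  0.235     ]] [[ 0.48594361 -0.19127314  0.245     ]]
[ 0.48492354 -0.19303787  0.22937054] [-0.08  0.02  0.38 -0.57 -0.6  -0.54]
pred hub top [[314.16776023 127.47394328]] [[218.6425894  207.32486234]]
[283  99] [189 171]
```

```bash
python3 - <<'E'
from h import *
plan([.4848,-.192,.294],90)
E
```

```text
yaw 98.8 q6 11.2 q1 19.9 shift [-40.77  -8.98   0.06] rows 6.7
twist 0.153
```

>>> servo_tool([
  {"gripper": 3, "x": -4, "y": -0.9, "z": 0, "twist": 0.02},
  {"gripper": 3, "x": -9.5, "y": -2.1, "z": 0, "twist": 0.05},
  {"gripper": 3, "x": -15, "y": -3.3, "z": 0, "twist": 0.08},
  {"gripper": 3, "x": -20.5, "y": -4.5, "z": 0, "twist": 0.11},
  {"gripper": 3, "x": -26, "y": -5.7, "z": 0, "twist": 0.15},
  {"gripper": 3, "x": -31.5, "y": -6.9, "z": 0, "twist": 0.153},
  {"gripper": 3, "x": -36, "y": -7.9, "z": 0, "twist": 0.153},
  {"gripper": 3, "x": -39.5, "y": -8.7, "z": 0, "twist": 0.153},
  {"gripper": 3, "x": -40.8, "y": -9, "z": 0, "twist": 0.153},
  {"gripper": 3, "x": -40.8, "y": -9, "z": 0, "twist": 0.153},
  {"gripper": 3, "x": -40.8, "y": -9, "z": 0, "twist": 0.153},
])

```text
time: 6.9
tcp_pos: [0.4853, -0.1911, 0.2961]
ee_rot: [[-0.001, 1.0, -0.0], [1.0, 0.001, 0.0], [0.0, -0.0, -1.0]]
ft_force: [-0.5, 0.3, -2.5]
gripper_width: 0.033
grasp_force: 50.5
```

```bash
python3 - <<'E'
from h import *
print(ctrl.sense()['tcp_pos']); plan([.4848,-.192,.266],90)
a=ctrl.read_camera('scene');b=ctrl.read_camera('top')
c=lambda im,x,y:cv2.resize(im[y:y+70,x:x+60],None,fx=6.5,fy=6.5,interpolation=cv2.INTER_CUBIC)
cv2.imwrite('pics/hov.png',np.hstack([c(a,122,145),c(b,358,195)])[:,:,::-1])
T=np.array([.4850,-.1932,.264]);
for P in(T,T-[0,0,.007]):print((w2px('scene',P)-[122,145])*6.5,(w2px('top',P)-[358,195])*6.5+[390,0])
E
```

```text
[ 0.48530874 -0.19106898  0.296089  ]
yaw 90.1 q6 -25.6 q1 -25.6 shift [-0.09 -0.05  3.01] rows 0.5
twist 0.001
[[172.20453155 231.26983725]] [[589.22505783 190.6077002 ]]
[[175.624518   248.03544315]] [[584.64186267 191.78300849]]
```

View pics/hov.png

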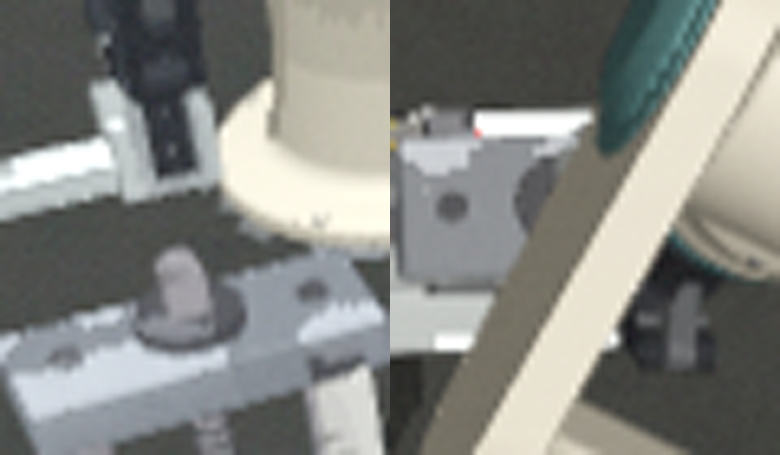

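The scene view shows the hub in line with the nose in world y. The top view is hidden by the arm. I'll descend slowly and watch the forces.

>>> servo_tool([
  {"gripper": 3, "x": -0.1, "y": -0.05, "z": 1.5, "twist": 0},
  {"gripper": 3, "x": -0.1, "y": -0.05, "z": 2.8, "twist": 0},
  {"gripper": 3, "x": -0.1, "y": -0.05, "z": 3.3, "twist": 0},
  {"gripper": 3, "x": -0.1, "y": -0.05, "z": 3.6, "twist": 0},
  {"gripper": 3, "x": -0.1, "y": -0.05, "z": 3.9, "twist": 0},
  {"gripper": 3, "x": -0.1, "y": -0.05, "z": 4.2, "twist": 0},
  {"gripper": 3, "x": -0.1, "y": -0.05, "z": 4.2, "twist": 0},
])

```text
time: 7.88
tcp_pos: [0.4851, -0.1933, 0.2545]
ee_rot: [[-0.0, 1.0, 0.002], [1.0, 0.0, -0.001], [-0.001, 0.002, -1.0]]
ft_force: [5.1, -0.9, -2.6]
gripper_width: 0.0333
grasp_force: 50.4
```

>>> servo_tool([
  {"gripper": 3, "x": 0, "y": 0.1, "z": 0, "twist": 0},
  {"gripper": 3, "x": 0, "y": 0.1, "z": 0.3, "twist": 0},
  {"gripper": 3, "x": 0, "y": 0.1, "z": 0.6, "twist": 0},
  {"gripper": 3, "x": 0, "y": 0.1, "z": 0.8, "twist": 0},
  {"gripper": 3, "x": 0, "y": 0.1, "z": 0.8, "twist": 0},
])

```text
time: 8.5
tcp_pos: [0.4855, -0.1931, 0.246]
ee_rot: [[-0.0, 1.0, -0.001], [1.0, 0.0, 0.0], [0.0, -0.001, -1.0]]
ft_force: [-0.2, 0.3, -2.5]
gripper_width: 0.033
grasp_force: 50.4
```

Free of side load, and 13 mm down over the square. On to the collar.

>>> servo_tool([
  {"gripper": 3, "x": 0, "y": 0, "z": 0.3, "twist": 0},
  {"gripper": 3, "x": 0, "y": 0, "z": 0.5, "twist": 0},
  {"gripper": 3, "x": 0, "y": 0, "z": 0.7, "twist": 0},
  {"gripper": 3, "x": 0, "y": 0, "z": 0.75, "twist": 0},
  {"gripper": 3, "x": 0, "y": 0, "z": 0.75, "twist": 0},
])

```text
time: 9.12
tcp_pos: [0.4856, -0.1932, 0.2391]
ee_rot: [[0.0, 1.0, 0.0], [1.0, -0.0, -0.0], [-0.0, 0.0, -1.0]]
ft_force: [-0.6, -1.0, -0.1]
gripper_width: 0.0329
grasp_force: 50.7
```

>>> servo_tool([
  {"gripper": 6, "x": 0, "y": 0, "z": 0, "twist": 0},
  {"gripper": 6, "x": 0, "y": 0, "z": 0, "twist": 0},
  {"gripper": 6, "x": 0, "y": 0, "z": 0, "twist": 0},
  {"gripper": 6, "x": 0, "y": 0, "z": -3, "twist": 0},
  {"gripper": 6, "x": 0, "y": 0, "z": -7.5, "twist": 0},
  {"gripper": 6, "x": -3, "y": 0, "z": -8, "twist": 0},
  {"gripper": 6, "x": -6.6, "y": 0, "z": -7.5, "twist": 0},
  {"gripper": 6, "x": -6.6, "y": 0, "z": -5, "twist": 0},
  {"gripper": 6, "x": -6.6, "y": 0, "z": -2, "twist": 0},
  {"gripper": 1.5, "x": -6.6, "y": 0, "z": -2, "twist": 0},
  {"gripper": 1.5, "x": -6.6, "y": 0, "z": -2, "twist": 0},
  {"gripper": 1.5, "x": -6.6, "y": 0, "z": -2, "twist": 0},
], newtons=30)

```text
time: 10.62
tcp_pos: [0.486, -0.2594, 0.2605]
ee_rot: [[-0.0, 1.0, 0.002], [1.0, 0.0, -0.002], [-0.002, 0.002, -1.0]]
ft_force: [-0.2, -0.6, -0.0]
gripper_width: 0.0224
grasp_force: 29.5
```

>>> servo_tool([
  {"gripper": 1.5, "x": 0, "y": 0, "z": 0, "twist": 0},
  {"gripper": 1.5, "x": 0, "y": 0, "z": 0, "twist": 0},
])

```text
time: 10.88
tcp_pos: [0.4859, -0.2596, 0.2601]
ee_rot: [[0.0, 1.0, 0.002], [1.0, -0.0, -0.002], [-0.002, 0.002, -1.0]]
ft_force: [-0.2, -1.9, 4.3]
gripper_width: 0.0224
grasp_force: 29.8
```

```bash
python3 - <<'E'
from h import *
im=ctrl.read_camera('scene');cv2.imwrite('pics/s1_raw.png',im[:,:,::-1])
a=cv2.imread('pics/s0_raw.png')
for im in(a[:,:,::-1],im):
    h=im[225:275,150:200].astype(int);red=(h[...,0]>150)&(h[...,1]<70)&(h[...,2]<70);yel=(h[...,0]>180)&(h[...,1]>150)&(h[...,2]<90)
    for m in(red,yel):
        y,x=np.nonzero(m);print(m.sum(),(x.min()+150,x.max()+150,y.min()+225,y.max()+225) if m.any() else '', (x.mean()+150,y.mean()+225) if m.any() else '')
E
```

```text
39 (np.int64(163), np.int64(172), np.int64(247), np.int64(253)) (np.float64(166.53846153846155), np.float64(250.17948717948718))
52 (np.int64(173), np.int64(185), np.int64(236), np.int64(243)) (np.float64(179.17307692307693), np.float64(239.6153846153846))
40 (np.int64(163), np.int64(172), np.int64(247), np.int64(253)) (np.float64(166.55), np.float64(250.25))
52 (np.int64(173), np.int64(185), np.int64(236), np.int64(243)) (np.float64(179.17307692307693), np.float64(239.6153846153846))
```

The knob is gripped at radius ≈ 65 mm. I'll wind clockwise as a circle in tool axes, x = 6.5(1−cosθ) and y = −6.5 sinθ, starting with 120°.

>>> servo_tool([
  {"gripper": 1.5, "x": 0.39, "y": -2.22, "z": 0, "twist": 0},
  {"gripper": 1.5, "x": 1.52, "y": -4.18, "z": 0, "twist": 0},
  {"gripper": 1.5, "x": 3.25, "y": -5.63, "z": 0, "twist": 0},
  {"gripper": 1.5, "x": 5.37, "y": -6.4, "z": 0, "twist": 0},
  {"gripper": 1.5, "x": 7.63, "y": -6.4, "z": 0, "twist": 0},
  {"gripper": 1.5, "x": 9.75, "y": -5.63, "z": 0, "twist": 0},
])

```text
time: 11.68
tcp_pos: [0.4294, -0.1613, 0.26]
ee_rot: [[0.001, 1.0, 0.002], [1.0, -0.001, -0.002], [-0.002, 0.002, -1.0]]
ft_force: [6.7, -5.7, 0.6]
gripper_width: 0.0225
grasp_force: 30.4
```

>>> servo_tool([
  {"gripper": 1.5, "x": 1.73, "y": 1.45, "z": 0, "twist": 0},
  {"gripper": 1.5, "x": 2.86, "y": 3.41, "z": 0, "twist": 0},
  {"gripper": 1.5, "x": 3.25, "y": 5.63, "z": 0, "twist": 0},
  {"gripper": 1.5, "x": 2.86, "y": 7.85, "z": 0, "twist": 0},
  {"gripper": 1.5, "x": 1.73, "y": 9.81, "z": 0, "twist": 0},
  {"gripper": 1.5, "x": 0, "y": 11.26, "z": 0, "twist": 0},
  {"gripper": 1.5, "x": -2.12, "y": 12.03, "z": 0, "twist": 0},
  {"gripper": 1.5, "x": -4.38, "y": 12.03, "z": 0, "twist": 0},
  {"gripper": 1.5, "x": -6.5, "y": 11.26, "z": 0, "twist": 0},
  {"gripper": 1.5, "x": -8.23, "y": 9.81, "z": 0, "twist": 0},
  {"gripper": 1.5, "x": -9.36, "y": 7.85, "z": 0, "twist": 0},
  {"gripper": 1.5, "x": -9.75, "y": 5.63, "z": 0, "twist": 0},
])

```text
time: 13.18
tcp_pos: [0.4855, -0.2595, 0.2598]
ee_rot: [[0.0, 1.0, 0.002], [1.0, -0.0, -0.0], [-0.0, 0.002, -1.0]]
ft_force: [0.6, 5.9, 3.2]
gripper_width: 0.0221
grasp_force: 30.4
```

```bash
cat >> h.py <<'E'
def soft(im,box=(160,228,190,262)):
    h=im[box[1]:box[3],box[0]:box[2]].astype(float)
    r,g,b=h[...,0],h[...,1],h[...,2];out=[]
    for m in(np.clip((r-np.maximum(g,b)-60)/150,0,1),):
        y,x=np.mgrid[box[1]:box[3],box[0]:box[2]];m=m*(np.abs(g-b)<60);out+=[m.sum(),(x*m).sum()/m.sum(),(y*m).sum()/m.sum()]
    return np.round(out,2)
E
python3 - <<'E'
from h import *
im=ctrl.read_camera('scene');cv2.imwrite('pics/s2_raw.png',im[:,:,::-1])
for f in('s0','s1','s2'):print(soft(cv2.imread(f'pics/{f}_raw.png')[:,:,::-1]))
a=w2px('scene',[.53,-.19,.1])[0]
print(a,w2px('scene',[.53,-.19,.11])[0]-a)
print(px2w('scene',[[166.5,250.2]],.1))
E
```

```text
[ 46.07 166.86 250.13]
[ 45.96 166.84 250.13]
[ 44.65 166.19 247.07]
[165.57387242 246.38656854] [-0.63014224 -3.1805039 ]
[[ 0.54508617 -0.19152319  0.1       ]]
```

One turn shifts the pointer 3.06 px, against 3.18 px in theory. The total gap is about 7.8 px, or 2.5 turns, so 1.5 turns remain.

>>> servo_tool([
  {"gripper": 1.5, "x": 0.39, "y": -2.22, "z": 0, "twist": 0},
  {"gripper": 1.5, "x": 1.52, "y": -4.18, "z": 0, "twist": 0},
  {"gripper": 1.5, "x": 3.25, "y": -5.63, "z": 0, "twist": 0},
  {"gripper": 1.5, "x": 5.37, "y": -6.4, "z": 0, "twist": 0},
  {"gripper": 1.5, "x": 7.63, "y": -6.4, "z": 0, "twist": 0},
  {"gripper": 1.5, "x": 9.75, "y": -5.63, "z": 0, "twist": 0},
  {"gripper": 1.5, "x": 11.48, "y": -4.18, "z": 0, "twist": 0},
  {"gripper": 1.5, "x": 12.61, "y": -2.22, "z": 0, "twist": 0},
  {"gripper": 1.5, "x": 13, "y": 0, "z": 0, "twist": 0},
  {"gripper": 1.5, "x": 12.61, "y": 2.22, "z": 0, "twist": 0},
  {"gripper": 1.5, "x": 11.48, "y": 4.18, "z": 0, "twist": 0},
  {"gripper": 1.5, "x": 9.75, "y": 5.63, "z": 0, "twist": 0},
])

```text
time: 14.72
tcp_pos: [0.543, -0.1612, 0.26]
ee_rot: [[-0.002, 1.0, 0.001], [1.0, 0.002, -0.0], [-0.0, 0.001, -1.0]]
ft_force: [-4.0, -1.5, 4.4]
gripper_width: 0.0219
grasp_force: 31.1
```

>>> servo_tool([
  {"gripper": 1.5, "x": -2.12, "y": 0.77, "z": 0, "twist": 0},
  {"gripper": 1.5, "x": -4.38, "y": 0.77, "z": 0, "twist": 0},
  {"gripper": 1.5, "x": -6.5, "y": 0, "z": 0, "twist": 0},
  {"gripper": 1.5, "x": -8.23, "y": -1.45, "z": 0, "twist": 0},
  {"gripper": 1.5, "x": -9.36, "y": -3.41, "z": 0, "twist": 0},
  {"gripper": 1.5, "x": -9.75, "y": -5.63, "z": 0, "twist": 0},
  {"gripper": 1.5, "x": -9.36, "y": -7.85, "z": 0, "twist": 0},
  {"gripper": 1.5, "x": -8.23, "y": -9.81, "z": 0, "twist": 0},
  {"gripper": 1.5, "x": -6.5, "y": -11.26, "z": 0, "twist": 0},
  {"gripper": 1.5, "x": -4.38, "y": -12.03, "z": 0, "twist": 0},
  {"gripper": 1.5, "x": -2.12, "y": -12.03, "z": 0, "twist": 0},
  {"gripper": 1.5, "x": 0, "y": -11.26, "z": 0, "twist": 0},
])

```text
time: 16.23
tcp_pos: [0.4295, -0.1613, 0.26]
ee_rot: [[0.001, 1.0, 0.002], [1.0, -0.001, -0.002], [-0.002, 0.002, -1.0]]
ft_force: [6.5, -5.5, 0.7]
gripper_width: 0.0221
grasp_force: 30.7
```

>>> servo_tool([
  {"gripper": 1.5, "x": 1.73, "y": 1.45, "z": 0, "twist": 0},
  {"gripper": 1.5, "x": 2.86, "y": 3.41, "z": 0, "twist": 0},
  {"gripper": 1.5, "x": 3.25, "y": 5.63, "z": 0, "twist": 0},
  {"gripper": 1.5, "x": 3.25, "y": 5.63, "z": 0, "twist": 0},
  {"gripper": 1.5, "x": 3.25, "y": 5.63, "z": 0, "twist": 0},
])

```text
time: 16.85
tcp_pos: [0.4863, -0.1285, 0.2598]
ee_rot: [[-0.001, 1.0, 0.002], [1.0, 0.001, 0.0], [0.0, 0.002, -1.0]]
ft_force: [0.5, 3.1, 5.4]
gripper_width: 0.0221
grasp_force: 30.9
```

```bash
python3 - <<'E'
from h import *
im=ctrl.read_camera('scene');cv2.imwrite('pics/s3_raw.png',im[:,:,::-1]);print(soft(im))
a=cv2.imread('pics/s3_raw.png')[230:255,155:195]
b=cv2.imread('pics/s0_raw.png')[230:255,155:195]
f=lambda x,m:cv2.resize(x,None,fx=16,fy=12,interpolation=m)
cv2.imwrite('pics/lvl.png',np.vstack([f(a,cv2.INTER_NEAREST),f(b,cv2.INTER_NEAREST)]))
print(np.array(ctrl.sense()['tcp_pos']))
E
```

```text
[ 46.37 165.25 242.37]
[ 0.48619847 -0.12848886  0.25982216]
```

View pics/lvl.png

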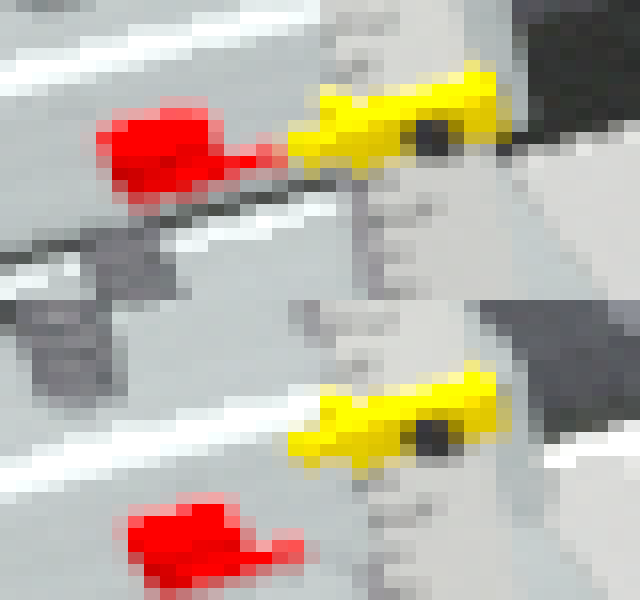

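The pointer tip (row ≈ 243) looks about 0.5 px, roughly 1.6 mm, below the tab's middle once the perspective slope is allowed for. I'll wind 60° more.

>>> servo_tool([
  {"gripper": 1.5, "x": -0.39, "y": 2.22, "z": 0, "twist": 0},
  {"gripper": 1.5, "x": -1.52, "y": 4.18, "z": 0, "twist": 0},
  {"gripper": 1.5, "x": -3.25, "y": 5.63, "z": 0, "twist": 0},
  {"gripper": 1.5, "x": -3.25, "y": 5.63, "z": 0, "twist": 0},
  {"gripper": 1.5, "x": -3.25, "y": 5.63, "z": 0, "twist": 0},
  {"gripper": 1.5, "x": -3.25, "y": 5.63, "z": 0, "twist": 0},
])

```text
time: 17.65
tcp_pos: [0.5428, -0.1614, 0.2602]
ee_rot: [[-0.001, 1.0, 0.003], [1.0, 0.001, -0.0], [-0.0, 0.003, -1.0]]
ft_force: [3.4, 1.1, 6.7]
gripper_width: 0.0218
grasp_force: 31.0
```

```bash
python3 - <<'E'
from h import *
from scipy.optimize import least_squares
im=ctrl.read_camera('scene');cv2.imwrite('pics/s4_raw.png',im[:,:,::-1]);print(soft(im))
for f in ('s3','s4'):
    x=cv2.imread(f'pics/{f}_raw.png')[238:248,168:178];print(f);print((x[...,2].astype(int)-x[...,0]));print(x[...,1])
E
```

```text
[ 46.91 165.2  241.75]
s3
[[ -8  -8  -8  -9  -9  -9  23 255 255 101]
 [ 33  -9  -7  -9  -8  -9   6 237 255 255]
 [103  -8  -8  -8   0  49  63 252 255 255]
 [107  -8  -1  37  32 249 254 255 232 228]
 [162  50  79 140 104 237 246 226 224 225]
 [247 222 255 162 140  58 190 111 111 218]
 [233 146  51  32  37   1  78  -4   8  88]
 [ 54  36  -9  -8  -6  -3   1  -2  -6  -3]
 [ -7  -5  -1   0   0  -6  -7  -8  -6  -2]
 [  2  -3  -7  -8  -8  -8  -8  -7  -6  -3]]
[[197 195 196 196 196 194 206 255 254 242]
 [180 195 193 194 192 192 195 218 255 255]
 [134 194 197 194 198 218 219 238 250 246]
 [117 195 193 178 196 239 241 248 209 204]
 [ 63 169 161 104 154 223 224 201 200 198]
 [  0  24   0  68 106 192 199 186 183 197]
 [  0  78 142 159 142 170 173 138 143 175]
 [135 139 170 168 137  97  81  96 145 122]
 [159 131  97  78  97 167 221 213 190 149]
 [ 79  97 169 221 218 238 254 246 203 153]]
s4
[[ -7  -6  -8  -8  -8  -8  11 232 143  58]
 [ 34  -7  -8  -8  -8  -9   1 210 255 255]
 [121  -8  -8  -9   0  53  66 252 255 255]
 [169  39  46  75  46 248 255 255 234 230]
 [248 160 162 255 123 238 247 225 224 227]
 [255 247 143  54  47  59 208 200 109 220]
 [108  52  28  -6  -8   0  92  -1   9  90]
 [ 47  -8  -8   0   1   0   2  -1  -3  -6]
 [ -2   1   0  -1  -2  -6  -7  -7  -6  -2]
 [  1  -2  -5  -7  -7  -7  -7  -8  -7  -2]]
[[199 198 191 187 186 188 190 210 203 208]
 [180 197 194 189 188 189 187 191 239 236]
 [118 198 197 191 194 214 217 237 251 247]
 [ 64 177 175 163 185 238 242 250 211 205]
 [  0  96  87   0 134 223 226 201 201 202]
 [  0   0  83 140 156 188 185 178 184 200]
 [ 86 144 158 172 171 157 126  96 146 175]
 [124 171 159 102  81  79  80  94 146 124]
 [103  84  79  77  98 168 223 217 190 150]
 [ 77  99 169 222 222 240 255 247 203 156]]
```

Level: at s4 the tip centre is row 241.9 and the tab centre 241.75, which is under 1 mm. I'll release the knob and go to the hub (C ≈ (0.486,-0.194), crank yaw 30°).

>>> servo_tool([
  {"gripper": 6, "x": 0, "y": 0, "z": 0, "twist": 0},
  {"gripper": 6, "x": 0, "y": 0, "z": 0, "twist": 0},
  {"gripper": 6, "x": 0, "y": 0, "z": -2, "twist": 0},
  {"gripper": 6, "x": 0, "y": 0, "z": -6, "twist": 0},
  {"gripper": 7, "x": -0.8, "y": -1.4, "z": -7.5, "twist": 0.18},
  {"gripper": 7, "x": -1.6, "y": -2.8, "z": -7.5, "twist": 0.36},
  {"gripper": 7, "x": -2.5, "y": -4.3, "z": -7.5, "twist": 0.54},
  {"gripper": 7, "x": -3.26, "y": -5.68, "z": -7.5, "twist": 0.72},
  {"gripper": 7, "x": -3.26, "y": -5.68, "z": -7.5, "twist": 0.9},
  {"gripper": 7, "x": -3.26, "y": -5.68, "z": -7.5, "twist": 1.047},
  {"gripper": 7, "x": -3.26, "y": -5.68, "z": -7.5, "twist": 1.047},
  {"gripper": 7, "x": -3.26, "y": -5.68, "z": -7.5, "twist": 1.047},
])

```text
time: 19.2
tcp_pos: [0.4851, -0.1943, 0.3335]
ee_rot: [[0.864, 0.503, -0.001], [0.503, -0.864, 0.0], [-0.0, -0.0, -1.0]]
ft_force: [0.4, 0.5, -0.4]
gripper_width: 0.0703
grasp_force: 0.0
```

```bash
python3 - <<'E'
from h import *
st=ctrl.sense();im=ctrl.read_camera('scene');print(soft(im))
plan([.486,-.194,.240],30)
# hub outline as expected in wrist image vs. gripped hub knowledge
w=ctrl.read_camera('wrist');cv2.imwrite('pics/w5_raw.png',w[:,:,::-1])
a=np.radians(30);c=np.array([.486,-.194,.263]);X=np.array([np.cos(a),np.sin(a),0]);Y=np.array([-X[1],X[0],0])
print(w2px('wrist',[c+.008*(sx*X+sy*Y) for sx,sy in((1,1),(1,-1),(-1,-1),(-1,1))],st).round(1).tolist(), w2px('wrist',c,st))
p=w2px('wrist',c,st)[0].round().astype(int)
g=w[p[1]-30:p[1]+31,p[0]-30:p[0]+31].mean(2).astype(int);print(p);print(g[::4,::4])
E
```

```text
[ 47.01 165.19 241.76]
yaw 30.1 q6 34.0 q1 -25.9 shift [0.09 0.03 9.36] rows 1.5
twist 0.003
[[265.0, 210.8], [286.6, 210.9], [286.4, 231.3], [265.1, 231.2]] [[275.77848619 221.15303941]]
[276 221]
[[169 169 169 168 165 255 255 255 255 255 255 149 170 232 244 244]
 [172 168 168 165 166 165 164 163 163 162 163 166 165 176 245 244]
 [170 167 226 235 235 235 255 255 255 255 255 255 255 255 243 217]
 [169 170 229 240 240 240 242 255 255 255 255 255 255 255 170 169]
 [171 170 221 239 239 239 239 239 238 238 238 238 247 255 165 167]
 [168 167 218 236 236 201 165 174 186 198 141 235 234 255 165 166]
 [169 171 221 237 237 198 177 203 203 190 135 236 236 239 168 166]
 [167 166 214 237 236 197 171 196 194 191 134 236 237 253 168 168]
 [166 167 213 236 236 199 180 190 185 163 149 235 235 235 166 169]
 [ 83 142 204 236 235 213 166 166 167 167 166 234 233 232 173 170]
 [ 71  71 160 236 236 231 227 227 227 227 226 236 235 236 242 243]
 [ 72  71 157 235 234 234 234 234 234 234 234 234 233 235 243 244]
 [ 71  72 150 235 234 234 234 234 233 232 232 232 231 232 243 244]
 [ 72  71  72  89  88  89  87  88  90 134 234 242 243 244 243 243]
 [ 73  71  70  71  72  72  70  71  70  73  72 177 237 242 242 242]
 [ 72  71  72  72  71  71  72  72  70  72  72  71  71 148 237 243]]
```

The hub is square to the tool and centred. I'll descend, grip and lift straight up.

>>> servo_tool([
  {"gripper": 7, "x": 0.05, "y": 0.05, "z": 4, "twist": 0},
  {"gripper": 7, "x": 0.05, "y": 0.05, "z": 7.5, "twist": 0},
  {"gripper": 7, "x": 0.05, "y": 0.05, "z": 9, "twist": 0},
  {"gripper": 7, "x": 0.05, "y": 0.05, "z": 9.3, "twist": 0},
  {"gripper": 3, "x": 0.05, "y": 0.05, "z": 9.3, "twist": 0},
  {"gripper": 3, "x": 0.05, "y": 0.05, "z": 9.3, "twist": 0},
  {"gripper": 3, "x": 0.05, "y": 0.05, "z": 9.3, "twist": 0},
  {"gripper": 3, "x": 0.05, "y": 0.05, "z": 9.3, "twist": 0},
  {"gripper": 3, "x": 0.05, "y": 0.05, "z": 9.3, "twist": 0},
], newtons=50)

```text
time: 20.42
tcp_pos: [0.4859, -0.1941, 0.2426]
ee_rot: [[0.866, 0.501, 0.002], [0.501, -0.866, -0.0], [0.001, 0.001, -1.0]]
ft_force: [-3.1, 3.8, 5.1]
gripper_width: 0.0331
grasp_force: 50.7
```

>>> servo_tool([
  {"gripper": 3, "x": 0, "y": 0, "z": -0.8, "twist": 0},
  {"gripper": 3, "x": 0, "y": 0, "z": -1.8, "twist": 0},
  {"gripper": 3, "x": 0, "y": 0, "z": -3, "twist": 0},
  {"gripper": 3, "x": 0, "y": 0, "z": -5, "twist": 0},
  {"gripper": 3, "x": 0, "y": 0, "z": -6, "twist": 0},
  {"gripper": 3, "x": 0, "y": 0, "z": -6, "twist": 0},
  {"gripper": 3, "x": 0, "y": 0, "z": -6, "twist": 0},
])

```text
time: 21.3
tcp_pos: [0.4856, -0.1945, 0.3]
ee_rot: [[0.866, 0.5, -0.001], [0.5, -0.866, 0.0], [-0.001, -0.001, -1.0]]
ft_force: [0.1, 0.5, -2.3]
gripper_width: 0.0329
grasp_force: 50.4
```

```bash
python3 - <<'E'
from h import *
im=ctrl.read_camera('scene');print(soft(im),w2px('scene',[.486,-.194,.235]))
plan([.505,.21,.10],30); plan([.505,.21,.10],90)
E
```

```text
[ 46.9  165.19 241.76] [[150.40129431 191.43580035]]
yaw 30.0 q6 34.1 q1 -25.9 shift [ 21.92 -34.03  20.01] rows 7.2
twist 0.0
yaw 30.0 q6 34.1 q1 -25.9 shift [ 21.92 -34.03  20.01] rows 7.2
twist -1.047
```

>>> servo_tool([
  {"gripper": 3, "x": 2, "y": -3, "z": 0, "twist": 0},
  {"gripper": 3, "x": 5, "y": -7.8, "z": 0, "twist": 0},
  {"gripper": 3, "x": 8, "y": -12.5, "z": 0, "twist": 0},
  {"gripper": 3, "x": 11, "y": -17.1, "z": 0, "twist": 0},
  {"gripper": 3, "x": 14, "y": -21.8, "z": 0, "twist": 0},
  {"gripper": 3, "x": 17, "y": -26.5, "z": 2, "twist": 0},
  {"gripper": 3, "x": 19.5, "y": -30.3, "z": 5, "twist": 0},
  {"gripper": 3, "x": 21.5, "y": -33.2, "z": 9, "twist": 0},
  {"gripper": 3, "x": 22, "y": -34, "z": 14, "twist": 0},
  {"gripper": 3, "x": 22, "y": -34, "z": 19, "twist": 0},
  {"gripper": 3, "x": 22, "y": -34, "z": 23, "twist": 0},
  {"gripper": 3, "x": 22, "y": -34, "z": 23, "twist": 0},
])

```text
time: 22.85
tcp_pos: [0.5036, 0.2091, 0.0667]
ee_rot: [[0.866, 0.5, -0.008], [0.5, -0.866, -0.003], [-0.009, -0.002, -1.0]]
ft_force: [-0.1, 0.2, -2.2]
gripper_width: 0.0329
grasp_force: 50.6
```

>>> servo_tool([
  {"gripper": 3, "x": 0, "y": 0, "z": 2, "twist": 0},
  {"gripper": 3, "x": 0, "y": 0, "z": 4, "twist": 0},
  {"gripper": 3, "x": 0, "y": 0, "z": 5, "twist": 0},
  {"gripper": 3, "x": 0, "y": 0, "z": 5.4, "twist": 0},
  {"gripper": 3, "x": 0, "y": 0, "z": 5.4, "twist": 0},
])

```text
time: 23.48
tcp_pos: [0.5067, 0.2101, 0.0176]
ee_rot: [[0.866, 0.5, 0.001], [0.5, -0.866, 0.0], [0.001, 0.0, -1.0]]
ft_force: [0.2, 0.6, -2.7]
gripper_width: 0.033
grasp_force: 50.7
```

Bottom about 6 mm above the mat; lowering gently.

>>> servo_tool([
  {"gripper": 3, "x": 0, "y": 0, "z": 0.2, "twist": 0},
  {"gripper": 3, "x": 0, "y": 0, "z": 0.4, "twist": 0},
  {"gripper": 3, "x": 0, "y": 0, "z": 0.55, "twist": 0},
  {"gripper": 3, "x": 0, "y": 0, "z": 0.6, "twist": 0},
  {"gripper": 3, "x": 0, "y": 0, "z": 0.6, "twist": 0},
])

```text
time: 24.1
tcp_pos: [0.5065, 0.2101, 0.0116]
ee_rot: [[0.866, 0.5, 0.001], [0.5, -0.866, 0.0], [0.001, 0.0, -1.0]]
ft_force: [-3.7, -1.3, 5.4]
gripper_width: 0.0328
grasp_force: 51.6
```

Contact (Fz +5). Release and rise.

>>> servo_tool([
  {"gripper": 4.5, "x": 0, "y": 0, "z": 0, "twist": 0},
  {"gripper": 6.5, "x": 0, "y": 0, "z": 0, "twist": 0},
  {"gripper": 6.5, "x": 0, "y": 0, "z": 0, "twist": 0},
  {"gripper": 6.5, "x": 0, "y": 0, "z": -2, "twist": 0},
  {"gripper": 6.5, "x": 0, "y": 0, "z": -6, "twist": 0},
  {"gripper": 6.5, "x": 0, "y": 0, "z": -11, "twist": 0},
  {"gripper": 6.5, "x": 0, "y": 0, "z": -17, "twist": 0},
  {"gripper": 6.5, "x": 0, "y": 0, "z": -22, "twist": 0},
  {"gripper": 6.5, "x": 0, "y": 0, "z": -22, "twist": 0},
  {"gripper": 6.5, "x": 0, "y": 0, "z": -22, "twist": 0},
])

```text
time: 25.35
tcp_pos: [0.506, 0.2099, 0.2298]
ee_rot: [[0.866, 0.5, -0.001], [0.5, -0.866, -0.0], [-0.001, -0.0, -1.0]]
ft_force: [0.9, -0.3, -1.0]
gripper_width: 0.0651
grasp_force: 0.0
```

```bash
python3 - <<'E'
from h import *
print(soft(ctrl.read_camera('scene')))
im=ctrl.read_camera('wrist').astype(int);st=ctrl.sense();cv2.imwrite('pics/w6_raw.png',im[:,:,::-1])
m=((im[...,0]>130)&(im[...,1]<80)&(im[...,2]<80));y,x=np.nonzero(m);print(m.sum(),x.mean(),y.mean())
a=np.radians(30);c=np.array([.5065,.2101,.032]);print(w2px('wrist',[c,c+[.065*np.cos(a),.065*np.sin(a),.02]],st))
print(st['tcp_pos'],st['gripper_width'])
p=w2px('wrist',c,st)[0].astype(int);print(im[p[1]-24:p[1]+25:4,p[0]-24:p[0]+25:4].mean(2).astype(int))
E
```

```text
[ 46.91 165.19 241.75]
72 275.4583333333333 129.48611111111111
[[276.09695512 187.5444206 ]
 [276.02996034 129.16720844]]
[0.50563824 0.20976831 0.22869259] 0.06473472774816716
[[162 163 170 171 156 255 255 255 255 171 171 171 171]
 [126 128 126 168 167 255 255 255 255 170 170 170 171]
 [127 127 126 166 188 224 225 225 209 187 187 170 170]
 [127 126 126 235 255 255 255 255 255 255 253 169 169]
 [126 127 124 235 255 255 255 255 255 255 253 168 168]
 [126 124 124 234 234 126 123 122 232 238 217 169 168]
 [124 125 123 233 234 128 124 125 199 233 207 169 169]
 [125 123 123 232 233 160 160 161 199 229 205 168 168]
 [124 125 123 232 233 230 231 231 231 232 207 167 168]
 [125 125 124 231 230 231 230 229 229 229 195 169 168]
 [126 125 125 140 170 170 170 170 167 167 168 170 169]
 [125 125 124 165 167 168 167 168 168 167 167 168 168]
 [124 124 126 167 167 167 167 167 168 168 168 168 168]][ WARN:0@1.703] global loadsave.cpp:1063 imwrite_ Unsupported depth image for selected encoder is fallbacked to CV_8U.
```

The crank lies flat on the mat where predicted, with its knob up. The pointer is unchanged and the gripper is clear.

```bash
python3 -c "
from workcell import ctrl
print(ctrl.sign_off())"
```

```text
the job is handed in; nothing more can be done
None
```

I wound the camera up about 2.7 turns until the pointer read level with the yellow tab (within about 1 mm by the scene camera), laid the crank flat on the blue mat with its knob up, and handed the job in at about 25 s; the hand-in returned no verdict, and I did not re-measure the brass part, bottle, bin or loupe afterwards.

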